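Set the tube fit-up gap with the knurled wheel

TASK

On the tube fit-up fixture, roll the top of the knurled wheel under a fingertip, gently and with as many strokes as it takes, until the moving tube has closed up to the gauge: the pointer blade on its carriage in line with the blade of the gauge mark. Work by the wheel alone: do not push the carriage or its tube, grip nothing, and leave the tin, the tube offcut and the carton where they stand. Finish with the hand clear.

Things in the scene. Friction and masses are not known exactly. Their poses are not given: they have to be found in the camera images.
- fixture: Dark steel base plate fixed to the table, 155 x 340 x 18 mm (x -60 to +95, y -190 to +150 mm), with two 48 mm steel tubes clamped end to end along its y axis, centre line 62 mm up. Origin on the table under the tubes' line; +y runs from the wheel end to the fixed tube, whose facing end is at y = +40 mm. Nothing on it is higher than 92 mm.
- wheel: Knurled steel wheel, 70 mm diameter, 20 mm wide, axle along fixture x; origin at its centre (turns with it), at x 0, y -150, z 47 mm of the fixture. Rolling its top towards the fixed tube (fixture +y) closes the gap, the other way opens it: 10 mm of carriage per radian (1 mm per 3.5 mm of rim). Turning takes about 0.8 N at the rim; it stays where it is left. Over 30 N on it is too much.
- wheel_top (a point): Top of the wheel's rim, mid-width, 82 mm above the table when not pressed; does not turn. Fixture axes. The rim sits on a rubber bush: pressed from any side it sinks about 1 mm per 3 N, 6 mm at most, then solid. Beside the wheel stand a grey case (fixture x -49 to -15 mm, 60 mm high) and a cheek (x 13 to 19 mm, 50 mm high).
- carriage: Grey saddle with the moving tube (84 mm long, clamp strap top 91 mm above the table), between wheel and fixed tube; slides along fixture y. Origin is the fixture's when wide open; the moving tube's facing end is 5 mm on the -y side of it, its other end 89 mm. Carries a rack bar into the wheel's case, and the pointer. Not to be touched.
- pointer (a point): Top of the pointer's outer end: upright aluminium blade, 4 mm thick along fixture y, 26 mm long along x, top 50 mm above the table, on the +x side of the carriage, level (in y) with the moving tube's facing end. Fixture axes.
- mark (a point): Top of the gauge mark's inner end: upright aluminium blade, 4 mm thick along fixture y, 26 mm long along x, top 50 mm above the table, on a dark clip on the rail at the fixture's +x side, 2 mm beyond the pointer's end. Fixture axes. Bring the pointer level with it along y; it starts 14 to 40 mm ahead (+y) of the pointer. Fixed, placed differently each run.
- tin: Bystander: closed metal tin, 68 mm diameter, 85 mm high, standing loose; origin at the centre of its underside.
- offcut: Bystander: loose tube offcut standing on end, 48 mm diameter, 60 mm high; origin at the centre of its underside.
- carton: Bystander: loose cardboard carton, 70 x 60 x 45 mm; origin at the centre of its underside.

How it is judged:
By the outcome, as a careful person would: the job done as asked, in the order asked, and still so for the second after the job is handed in, with the robot touching nothing.
It also fails if it takes over 56 s, if anything falls off the work surface, if the arm or the gripper's body presses on something with over 40 N, if the wrist force passes 120 N, or if a joint passes its speed limit or range.

ROBOT

A 6-joint arm with a two-finger parallel gripper is mounted at the origin on the work surface. World frame = base frame: x ahead of the robot, y to its left, z up, the work surface at z = 0. Lengths are in mm, angles in rad, forces in N, time in s.
With the tool pointing down it reaches from about 300 to 775 mm from the base axis. Payload 14.6 kg.
Tool frame: the origin (TCP) lies midway between the tips of the shut fingers; the grasp point (between the pads) lies 19 mm behind it; y points along the fingers, x is the direction in which the jaws open and shut, and the axes are right-handed (so a half turn about y gives the same grasp; the last joint's range is limited). The gripper opens to 85 mm and grips with 20 to 120 N. Pads are 22 mm wide; open, the fingers measure 114 mm over their backs; the gripper's body (76 mm by 85 mm) begins 54 mm behind the grasp point. The pads swing forward as they close: fully open they stand 13 mm farther back than shut.
Start: joints at [-1.244, 0.3, 1.521, -0, 1.321, -0.067], TCP at [211.028, -507.895, 231.281] pointing down, gripper open.
Joint ranges: [-3.03, 3.03], [-0.79, 2.21], [0.23, 2.52], [-1.04, 4.18], [0, 3.07], [-2.55, 2.55]. Speed limits (rad/s): [2.22, 2.22, 2.57, 3.14, 3.14, 3.14].

INTERFACE

Orientations are given as a unit quaternion [x, y, z, w].
In Python, from cell import * gives the robot as it stands. The module is installed in compiled form; this text tells all that it offers.
- The arm moves only by the tool jog_arm, never from a script. Its argument "commands" is a list of rows, each a list of 3 entries, a list of its own where there are three numbers: the turn, a rotation vector about the world's x, y, z in degrees, then the shift along the world's x, y, z in mm, then the closure, from 0 (fully open) to 1 (shut). In form: [[[ax, ay, az], [x, y, z], grip], ...]. A call has 1 to 10 rows; each row shifts and turns the pose as measured when the row begins; what a row does not reach is not made up. A row lasts 1/10 s, in which the tool goes at most 50 mm and 8.59 degrees, less where a joint would pass 70% of its speed; a pose out of reach is approached as far as the arm can. A call with a gripper value outside its range is refused whole. The fingers move at their own pace and stop on an object; the grip force is fixed at half the most. Time passes only in rows, so rows that do not move let the fingers close. It gives the time, the measured TCP pose, the force and the opening at its end, in the units of the state.
- read_state(): the state, without advancing time (a new reading comes with each control period).
- capture(name): name is "scene" or "top" or "wrist"; returns a dict with "frame" (480x640x3 uint8, red, green, blue), "range_z" (480x640 float32, mm along the optical axis (not along the pixel's ray), 0 where there is no reading), "fovy" (degrees; the focal length in pixels is half the picture's height over the tangent of half this angle, whatever the lens; pixels are square), "cx", "cy" (the principal point, pixels), "k1" (the pictures are not rectified: a ray, as slopes to the right and down, at radius r is drawn at 1 + k1 r^2 times it, then the intrinsics apply), "extrinsics" (4x4, takes a point from camera to world coordinates). Camera axes: x right, y down, z forward; pixel columns grow to the right and rows downward; lengths in mm; the calibration is good to about 2 mm. A picture is of the moment at which its call begins.
- sign_off(): hands the job in, once; it reports no verdict.
The state is a dict: "time_s": time; "joints": joint angles; "qvel": joint speeds; "joint_efforts": joint torques, N m; "position": TCP position; "tcp_rot": TCP orientation; "contact_force": force on the tool from outside, world axes, zero at the start; "wrist_torque": the same for the moment, N m; "opening": finger opening in mm.
Only numpy, scipy, OpenCV 4.12 (cv2) and the standard library are available. Lean on these libraries where they do the work, as an engineer would, in place of code of your own. Each camera call takes 0.05 s, during which the arm holds its last target.

## Working session

There is one attempt and no reset: what is moved stays moved. The work goes in short steps, Python scripts to look and compute and a tool call to move; the robot and the scene stay as the last step left them, time stands still between calls to the robot, and variables do not carry over. Pictures are saved under pics/ and viewed, and the job is handed in when it is done.

Besides the shell and the picture viewer there is one more tool, called after ">>>" by a JSON object that holds its "api" and its "payload", one argument or row to a line. jog_arm: Moves the arm, as the interface text tells. Its arguments: {"type":"object","properties":{"commands":{"type":"array","items":{"type":"array"}}},"required":["commands"]}

```bash
mkdir -p pics
cat > h.py <<'E'
from cell import *
import numpy as np, cv2
def cap(n,save=None):
    c=capture(n)
    if save: cv2.imwrite('pics/'+save+'.png',c['frame'][:,:,::-1])
    np.savez('last_'+n+'.npz',**c)
    return c
def rays(c,uv):
    f=240/np.tan(np.radians(c['fovy'])/2)
    uv=np.atleast_2d(np.array(uv,float))
    K=np.array([[f,0,c['cx']],[0,f,c['cy']],[0,0,1.]])
    p=cv2.undistortPoints(uv[:,None],K,np.array([float(c['k1']),0,0,0]))[:,0]
    d=np.c_[p,np.ones(len(p))]@c['extrinsics'][:3,:3].T
    return c['extrinsics'][:3,3],d,p
def onz(c,uv,z):
    o,d,_=rays(c,uv); return o+d*((z-o[2])/d[:,2])[:,None]
def cloud(c):
    v,u=np.mgrid[:480,:640]; o,d,_=rays(c,np.c_[u.ravel(),v.ravel()])
    P=(o+d*c['range_z'].reshape(-1,1)).reshape(480,640,3); P[c['range_z']==0]=np.nan
    return P
def load(n): return dict(np.load('last_'+n+'.npz'))
E
python3 - <<'E'
from h import *
for n in ('scene','top','wrist'):
    c=cap(n,n+'0'); print(n,c['fovy'],c['cx'],c['cy'],c['k1'],c['extrinsics'].round(3).tolist())
s=read_state();print(s)
E
```

```text
scene 55.0489394846448 321.3755244338228 231.4117887323919 -0.001520403156874475 [[0.635, 0.45, -0.629, 964.431], [0.773, -0.35, 0.53, -201.571], [0.018, -0.822, -0.569, 456.924], [0.0, 0.0, 0.0, 1.0]]
top 44.70863568282815 321.57281494893795 239.89469560677063 -0.0699835842261766 [[-0.026, -0.989, 0.148, 432.697], [-1.0, 0.025, -0.006, 158.747], [0.002, -0.148, -0.989, 989.349], [0.0, 0.0, 0.0, 1.0]]
wrist 60.6612505680027 319.50266304005004 242.65909058815942 -0.09388426086318842 [[0.384, -0.891, -0.243, 272.896], [-0.924, -0.37, -0.099, -482.226], [-0.002, 0.263, -0.965, 374.366], [0.0, 0.0, 0.0, 1.0]]
{'time_s': 0.15, 'joints': array([-1.24364417e+00,  3.00313448e-01,  1.52144812e+00,  1.07812717e-05,
        1.32068935e+00, -6.65795772e-02]), 'qvel': array([ 5.78408815e-04, -2.17515086e-03, -1.64352456e-03,  2.26624471e-03,
       -4.87035858e-05,  1.53163622e-03]), 'joint_efforts': array([ 1.61281787e-03, -5.43660915e+01, -3.61885285e+01, -8.52250128e-05,
        3.08358736e-03,  2.52031697e-05]), 'position': array([ 210.95270862, -507.74156483,  230.86404362]), 'tcp_rot': array([-0.58795218,  0.39278298, -0.39230624,  0.58832778]), 'contact_force': array([-0.66455335,  0.11766772,  0.64377703]), 'wrist_torque': array([ 0.00155768, -0.02170376,  0.02139488]), 'opening': 85.50367574538154}
```

View pics/scene0.png

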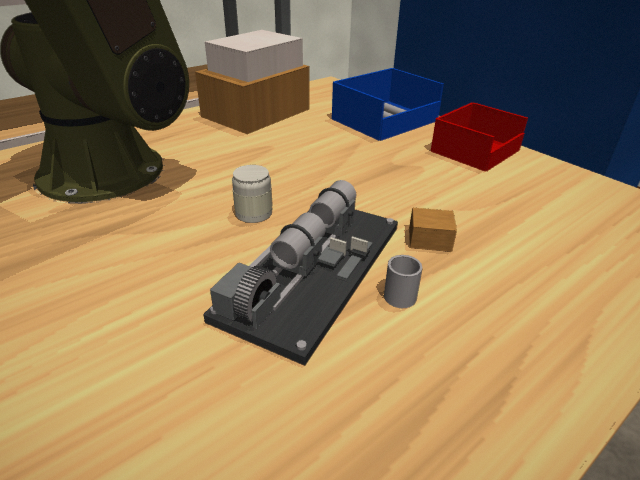

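View pics/top0.png

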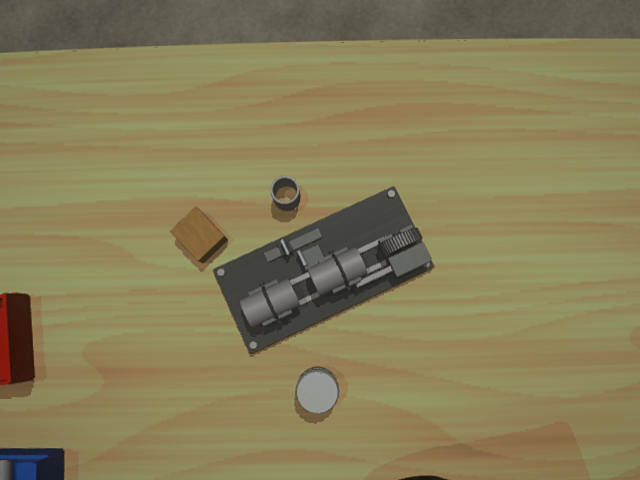

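The scene picture shows the fixture with its wheel end nearest the camera (wheel at about (255,290)). In the top view the wheel is at (400,240), the pointer and mark blades at (303,257) and (285,246), the carton at (199,237), the offcut at (285,192) and the tin at (317,391). Next I'll work out the fixture pose.

Run:
```python
from h import *
c=load('top'); P=cloud(c)
hsv=cv2.cvtColor(c['frame'],cv2.COLOR_RGB2HSV)
m=((hsv[...,1]<60)&(hsv[...,2]<190)).astype(np.uint8); m[:150]=0;m[360:]=0;m[:,:205]=0;m[:,450:]=0
m=cv2.morphologyEx(m,cv2.MORPH_OPEN,np.ones((5,5)))
cs,_=cv2.findContours(m,0,2); k=max(cs,key=cv2.contourArea)
r=cv2.minAreaRect(k); b=cv2.boxPoints(r); print(r,b)
W=onz(c,b,18); print(W.round(1)); print([np.linalg.norm(W[i]-W[(i+1)%4]).round(1) for i in range(4)])
cn=W[:,:2]
# zoomed crop
f=c['frame'][170:370,200:450]; cv2.imwrite('pics/topz.png',cv2.resize(f,None,fx=3,fy=3,interpolation=2)[:,:,::-1])
s=load('scene'); f=s['frame'][170:370,195:415]; cv2.imwrite('pics/scz.png',cv2.resize(f,None,fx=3,fy=3,interpolation=2)[:,:,::-1])
```

```text
((323.24151611328125, 268.77313232421875), (92.12295532226562, 204.011474609375), 65.224853515625) [[211.322   269.6975 ]
 [396.55615 184.20485]
 [435.161   267.84875]
 [249.92688 353.34143]]
[[531.9 338.5  18. ]
 [670.7  22.   18. ]
 [525.4 -36.4  18. ]
 [392.5 275.1  18. ]]
[np.float64(345.6), np.float64(156.6), np.float64(338.7), np.float64(153.2)]
```

View pics/topz.png

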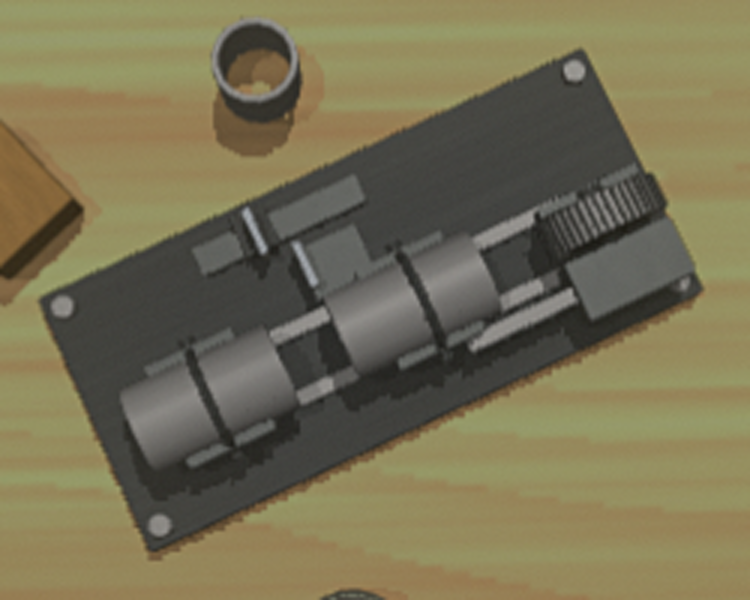

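View pics/scz.png

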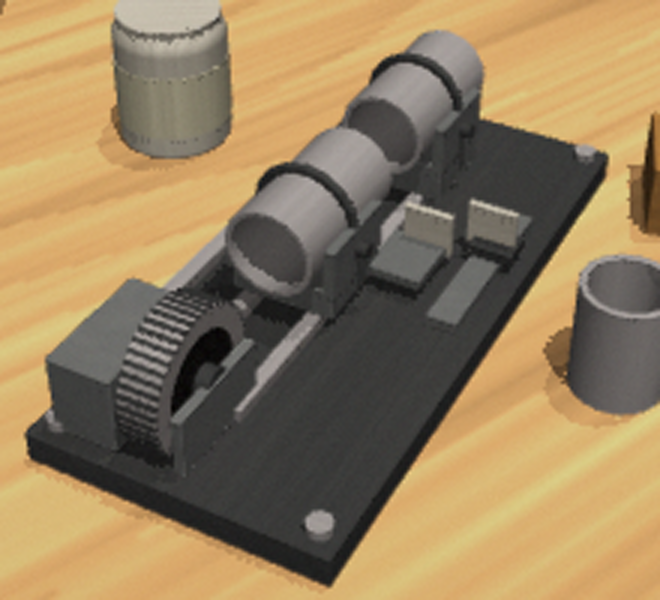

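The zoomed top view shows the pointer blade from about crop (297,243) to (316,288) and the mark blade from (245,208) to (265,253). The wheel's knurled rim is centred near (602,212).

```bash
cat >> h.py <<'E'
def rigid(F,W):
    F=np.array(F,float);W=np.array(W)[:,:2];fm,wm=F.mean(0),W.mean(0)
    a=np.arctan2(*(lambda A,B:((A[:,0]*B[:,1]-A[:,1]*B[:,0]).sum(),(A*B).sum()))(F-fm,W-wm))
    R=np.array([[np.cos(a),-np.sin(a)],[np.sin(a),np.cos(a)]]); t=wm-R@fm
    return a,R,t,W-(F@R.T+t)
E
python3 - <<'E'
from h import *
c=load('top')
px=lambda l:[(200+(u+.5)/3-.5,170+(v+.5)/3-.5) for u,v in l]
W=onz(c,px([(583,50),(40,298),(152,546),(702,288)]),18)
a,R,t,res=rigid([(95,-190),(95,150),(-60,150),(-60,-190)],W)
print(np.degrees(a),t,res.round(1))
P=cloud(c)
to=lambda p:(p[...,:2]-t)@R
# depth-derived: wheel top points
F=to(P); z=P[...,2]
print('z range plate',np.nanmedian(z[(F[...,0]>60)&(F[...,0]<85)&(F[...,1]<-100)&(F[...,1]>-180)]))
def st(n,s): print(n,s.sum(),[(np.nanpercentile(q[s],[1,50,99])).round(1) for q in (F[...,0],F[...,1],z)])
inb=(abs(F[...,0])<100)&(abs(F[...,1])<200)
st('wheel',inb&(z>70)&(F[...,1]<-110))
st('case',inb&(z>52)&(z<66)&(F[...,1]<-110)&(F[...,0]<-10))
st('tubes',inb&(z>75)&(F[...,1]>-100)); 
st('fix',inb&(z>75)&(F[...,1]>25)&(F[...,1]<150)); st('mov',inb&(z>75)&(F[...,1]>-105)&(F[...,1]<25))
st('blades',inb&(z>42)&(z<56)&(F[...,0]>38)&(F[...,1]>-60))
for n,l in dict(pointer=[(297,243),(316,288)],mark=[(245,208),(265,253)]).items(): print(n,to(onz(c,px(l),50)).round(1))
for (x,y) in [(0,-150),(0,-185)]: print('world',R@[x,y]+t)
hsv=cv2.cvtColor(c['frame'],cv2.COLOR_RGB2HSV)
print(c['frame'][258,303],c['frame'][246,284])
np.savez('fix.npz',R=R,t=t,a=a)
E
```

```text
23.52129890469744 [507.08026088 161.96500615] [[-3.   0.8]
 [-1.3 -1.8]
 [ 3.  -1.2]
 [ 1.3  2.1]]
z range plate 17.933893425092606
wheel 423 [array([-9.7, -0.1, 10.1]), array([-175.4, -147.1, -122.2]), array([70.3, 79.3, 85.8])]
case 886 [array([-48.5, -31.4, -10.6]), array([-180.5, -148.1, -113.6]), array([53. , 59.7, 63.5])]
tubes 2773 [array([-20.7,  -0.9,  20.1]), array([-75.2,  42. , 123.1]), array([75.3, 83.5, 90.5])]
fix 1408 [array([-20.7,  -1. ,  19.9]), array([ 41.5,  82.4, 124.1]), array([75.4, 83.5, 90.6])]
mov 1365 [array([-20.4,  -0.8,  20.3]), array([-75.9, -35.3,   6.2]), array([75.2, 83.6, 90.1])]
blades 72 [array([39.2, 62. , 85.5]), array([ 5.3, 23. , 26.4]), array([46.7, 49.9, 53.5])]
pointer [[56.4  6.6]
 [29.8  7.5]]
mark [[85.7 24.2]
 [58.7 24.6]]
world [566.94375272  24.4282389 ]
world [580.91190082  -7.66367345]
[114 117 115] [156 160 164]
```

Run:
```python
from h import *
from scipy.spatial.transform import Rotation as Ro
s=read_state(); f=np.load('fix.npz'); R=f['R']
M=Ro.from_quat(s['tcp_rot']).as_matrix(); print(M.round(3)); print('fixture x',R[:,0],'y',R[:,1])
az=np.degrees(np.arctan2(M[1,0],M[0,0])); print('jaw azimuth',az)
```

```text
[[ 0.384 -0.     0.923]
 [-0.923  0.001  0.384]
 [-0.001 -1.     0.   ]]
fixture x [0.91691178 0.39908995] y [-0.39908995  0.91691178]
jaw azimuth -67.44098501245149
```

View pics/wrist0.png

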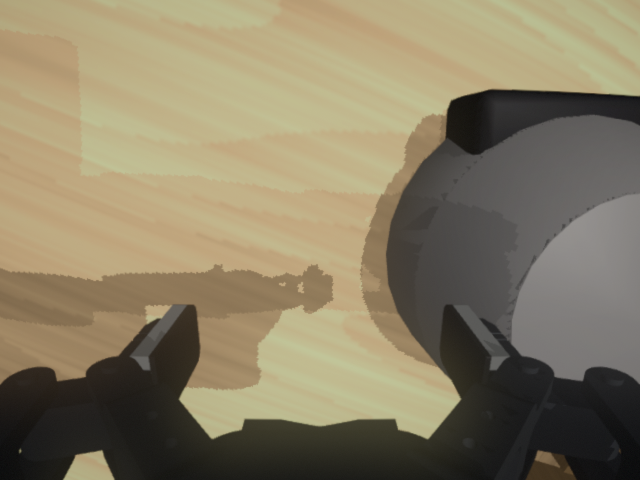

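The wrist view shows the open jaws over clear table. The jaw axis is already within 1° of fixture y. I'll approach above the wheel and shut the fingers on the way.

>>> {"api": "jog_arm", "payload": {
  "commands": [
    [[0, 0, 0], [26, 38, 0], 1],
    [[0, 0, 0], [26, 38, 0], 1],
    [[0, 0, 0], [26, 38, 0], 1],
    [[0, 0, 0], [26, 38, 0], 1],
    [[0, 0, 0], [26, 38, 0], 1],
    [[0, 0, 0], [26, 38, 0], 1],
    [[0, 0, 0], [26, 38, 0], 1],
    [[0, 0, 0], [26, 38, 0], 1],
    [[0, 0, 0], [26, 38, 0], 1],
    [[0, 0, 0], [26, 38, 0], 1]
  ]
}}

```text
time_s: 1.15
position: [474.3, -114.6, 229.0]
tcp_rot: [-0.586, 0.396, -0.394, 0.587]
contact_force: [-0.5, -0.4, 0.6]
opening: 0.5
```

>>> {"api": "jog_arm", "payload": {
  "commands": [
    [[0, 0, 0], [28, 37, -20], 1],
    [[0, 0, 0], [28, 37, -20], 1],
    [[0, 0, 0], [24, 33, -20], 1],
    [[0, 0, 0], [8, 10, -20], 1],
    [[0, 0, 0], [4, 5, -15], 1],
    [[0, 0, 0], [0, 0, 0], 1]
  ]
}}

```text
time_s: 1.75
position: [567.9, 14.7, 131.2]
tcp_rot: [-0.587, 0.394, -0.392, 0.588]
contact_force: [0.1, -0.0, -0.4]
opening: 0.0
```

```bash
cat >> h.py <<'E'
def rep():
    from scipy.spatial.transform import Rotation as Ro
    f=np.load('fix.npz');s=read_state(); R=f['R'];p=s['position']
    M=Ro.from_quat(s['tcp_rot']).as_matrix()
    print('t',s['time_s'],'fix',((p[:2]-f['t'])@R).round(1),'z',p[2].round(2),'F fix',(s['contact_force'][:2]@R).round(1),s['contact_force'][2].round(2),'az',np.degrees(np.arctan2(M[1,0],M[0,0])).round(2),'tool y',M[:,1].round(3))
E
python3 - <<'E'
from h import *
rep(); cap('scene','s1'); c=cap('wrist','w1'); s=load('scene'); f=s['frame'][130:370,195:515]; cv2.imwrite('pics/s1z.png',cv2.resize(f,None,fx=2,fy=2,interpolation=2)[:,:,::-1])
E
```

```text
t 1.75 fix [  -3.  -159.3] z 131.2 F fix [ 0.1 -0. ] -0.42 az -67.58 tool y [-0.001  0.002 -1.   ]
```

View pics/s1z.png

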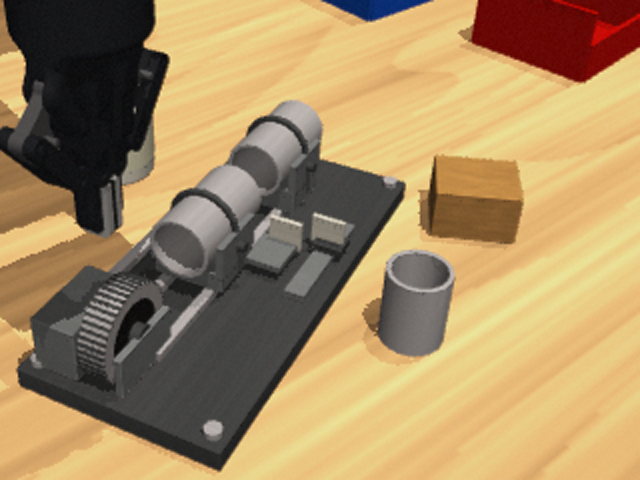

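View pics/w1.png

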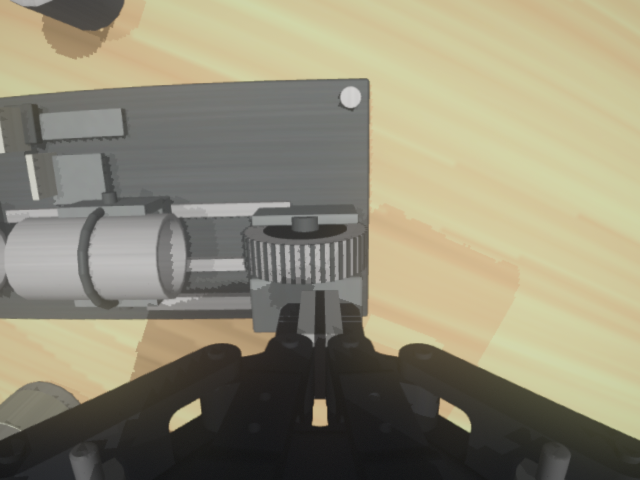

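The scene view shows the shut fingertips at about crop (100,220), standing clear above the wheel end. The wrist view shows the pointer blade at (33,177) and the mark at the left edge, so the line-up can be watched from there. Now I'll lower until contact.

>>> {"api": "jog_arm", "payload": {
  "commands": [
    [[0, 0, 0.5], [3, 1, -20], 1],
    [[0, 0, 0.5], [0, 0, -15], 1],
    [[0, 0, 0], [0, 0, -8], 1],
    [[0, 0, 0], [0, 0, 0], 1]
  ]
}}

```text
time_s: 2.25
position: [572.2, 11.3, 93.7]
tcp_rot: [-0.588, 0.387, -0.392, 0.592]
contact_force: [-0.2, 0.1, -0.2]
opening: -0.1
```

Run:
```python
from h import *
rep()
```

```text
t 2.25 fix [  -0.5 -164.2] z 93.69 F fix [-0.1  0.1] -0.22 az -66.84 tool y [ 0.009  0.001 -1.   ]
```

>>> {"api": "jog_arm", "payload": {
  "commands": [
    [[0, 0, 0], [-1, 3, -4], 1],
    [[0, 0, 0], [0, 0, -4], 1],
    [[0, 0, 0], [0, 0, -2], 1],
    [[0, 0, 0], [0, 0, 0], 1]
  ]
}}

```text
time_s: 2.65
position: [571.7, 14.1, 84.9]
tcp_rot: [-0.587, 0.387, -0.393, 0.593]
contact_force: [-0.1, -0.1, -0.1]
opening: -0.1
```

Run:
```python
from h import *
rep()
```

```text
t 2.65 fix [   0.2 -161.4] z 84.91 F fix [-0.2 -0.1] -0.06 az -66.89 tool y [ 0.011  0.001 -1.   ]
```

>>> {"api": "jog_arm", "payload": {
  "commands": [
    [[0, 0, 0], [0, 0, -2], 1],
    [[0, 0, 0], [0, 0, -2], 1],
    [[0, 0, 0], [0, 0, 0], 1]
  ]
}}

```text
time_s: 2.95
position: [572.0, 14.1, 81.1]
tcp_rot: [-0.587, 0.386, -0.393, 0.593]
contact_force: [-0.4, -0.1, 0.8]
opening: -0.2
```

Run:
```python
from h import *
rep()
```

```text
t 2.95 fix [   0.5 -161.4] z 81.1 F fix [-0.4  0. ] 0.76 az -66.89 tool y [ 0.012  0.001 -1.   ]
```

>>> {"api": "jog_arm", "payload": {
  "commands": [
    [[0, 0, 0], [0, 0, -1.5], 1],
    [[0, 0, 0], [0, 0, 0], 1]
  ]
}}

```text
time_s: 3.15
position: [572.2, 14.1, 80.0]
tcp_rot: [-0.587, 0.386, -0.393, 0.593]
contact_force: [-1.2, -0.6, 3.5]
opening: 0.1
```

Run:
```python
from h import *
rep()
```

```text
t 3.15 fix [   0.7 -161.6] z 79.98 F fix [-1.4 -0.1] 3.52 az -66.89 tool y [ 0.013  0.001 -1.   ]
```

>>> {"api": "jog_arm", "payload": {
  "commands": [
    [[0, 0, 0], [-1.6, 3.6, -0.2], 1],
    [[0, 0, 0], [-1.6, 3.6, 0], 1],
    [[0, 0, 0], [-1.6, 3.6, 0], 1]
  ]
}}

```text
time_s: 3.45
position: [567.3, 25.0, 80.3]
tcp_rot: [-0.587, 0.386, -0.394, 0.593]
contact_force: [-1.2, -1.4, 3.0]
opening: -0.3
```

Run:
```python
from h import *
rep()
```

```text
t 3.45 fix [   0.6 -149.6] z 80.34 F fix [-1.7 -0.8] 2.97 az -66.92 tool y [ 0.014  0.001 -1.   ]
```

The reaction along the rim is 0.8 N, which matches the wheel turning. I'll continue this stroke, then lift and look.

>>> {"api": "jog_arm", "payload": {
  "commands": [
    [[0, 0, 0], [-1.6, 3.6, -0.3], 1],
    [[0, 0, 0], [-1.6, 3.6, 0], 1],
    [[0, 0, 0], [-1, 2.2, 0], 1],
    [[0, 0, 0], [0, 0, 0], 1],
    [[0, 0, 0], [0, 0, 6], 1],
    [[0, 0, 0], [0, 0, 6], 1]
  ]
}}

```text
time_s: 4.05
position: [561.9, 36.4, 91.6]
tcp_rot: [-0.588, 0.386, -0.393, 0.593]
contact_force: [-0.8, 0.2, 0.6]
opening: 0.3
```

```bash
cat >> h.py <<'E'
def both(tag):
    c=cap('top'); f=c['frame'][230:280,260:335]; cv2.imwrite('pics/%s_t.png'%tag,cv2.resize(f,None,fx=10,fy=10,interpolation=2)[:,:,::-1])
    c=cap('wrist'); f=c['frame']; cv2.imwrite('pics/%s_w.png'%tag,f[:,:,::-1])
    c=cap('scene'); f=c['frame'][220:275,310:380]; cv2.imwrite('pics/%s_s.png'%tag,cv2.resize(f,None,fx=10,fy=10,interpolation=2)[:,:,::-1])
E
python3 - <<'E'
from h import *
rep(); both('a')
E
```

```text
t 4.05 fix [ 1.00e-01 -1.37e+02] z 91.57 F fix [-0.6  0.5] 0.64 az -66.86 tool y [ 0.011  0.001 -1.   ]
```

View pics/a_t.png

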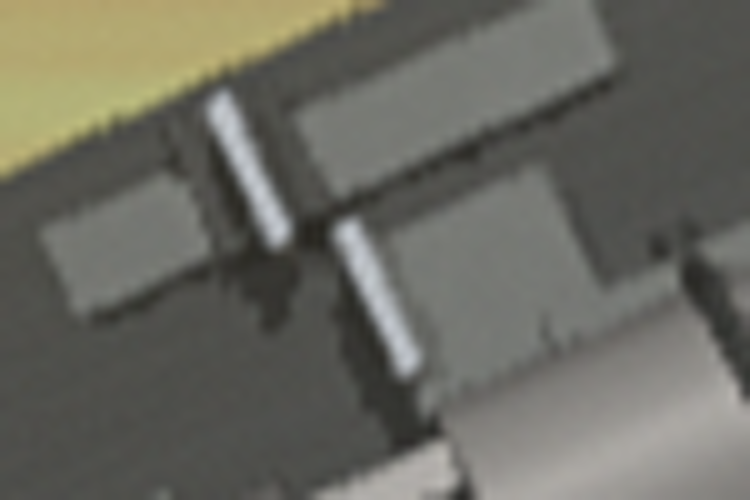

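View pics/a_s.png

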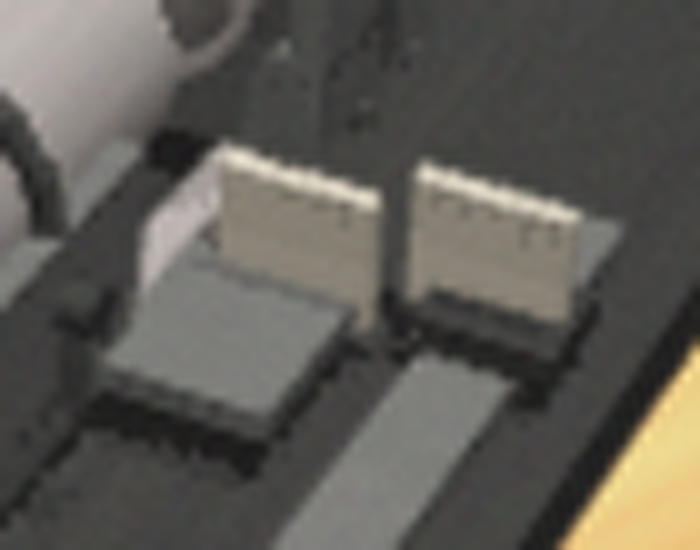

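View pics/a_w.png

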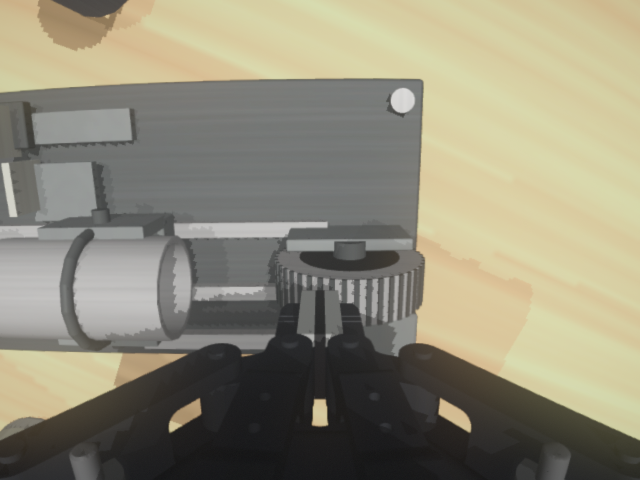

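Top crop: mark blade (210,95)–(285,240), pointer blade (345,225)–(412,372). The pointer has advanced but still trails the mark. I'll measure it properly with a blade mask.

```bash
cat >> h.py <<'E'
def gap(n='top',z=50,verbose=True):
    f=np.load('fix.npz');R=f['R'];t=f['t']; c=load(n)
    fr=c['frame'][:,:,:].astype(int)
    u,v=np.meshgrid(np.arange(640),np.arange(480))
    W=onz(c,np.c_[u.ravel(),v.ravel()],z); Fx=((W[:,:2]-t)@R).reshape(480,640,2)
    g=fr.min(-1)
    roi=(Fx[...,0]>28)&(Fx[...,0]<90)&(Fx[...,1]>-8)&(Fx[...,1]<60)
    out=[]
    m=(roi&(g>140)).astype(np.uint8)
    k,l,s,ce=cv2.connectedComponentsWithStats(m)
    for i in range(1,k):
        if s[i,4]<15: continue
        p=Fx[l==i]; q=p[np.abs(p[:,0]-np.median(p[:,0]))<9]; w=np.polyfit(q[:,0],q[:,1],1)
        out.append((p.mean(0),np.degrees(np.arctan(w[0])),s[i,4],np.ptp(p[:,0])))
    for o in out: print(n,'ctr',o[0].round(2),'slope deg %.2f n %d len %.1f'%o[1:])
E
python3 - <<'E'
from h import *
gap('top')
E
```

```text
top ctr [72.92 24.84] slope deg 0.77 n 36 len 25.0
top ctr [44.74 14.3 ] slope deg 0.02 n 40 len 25.5
```

The gap has gone from about 17.5 to 10.5 mm, which fits 24.5 mm of rim. About 37 mm of rim is left. I'll return above the wheel and make a second stroke.

>>> {"api": "jog_arm", "payload": {
  "commands": [
    [[0, 0, 0], [5, -11, 0], 1],
    [[0, 0, 0], [5, -11, 0], 1],
    [[0, 0, 0], [0, 0, -3], 1],
    [[0, 0, 0], [0, 0, -4], 1],
    [[0, 0, 0], [0, 0, 0], 1]
  ]
}}

```text
time_s: 4.7
position: [572.9, 11.3, 83.5]
tcp_rot: [-0.587, 0.387, -0.393, 0.592]
contact_force: [0.6, 0.1, -0.4]
opening: 0.1
```

Run:
```python
from h import *
rep()
```

```text
t 4.7 fix [   0.3 -164.4] z 83.45 F fix [ 0.6 -0.1] -0.37 az -66.94 tool y [ 0.012  0.001 -1.   ]
```

>>> {"api": "jog_arm", "payload": {
  "commands": [
    [[0, 0, 0], [-1, 2.5, -2], 1],
    [[0, 0, 0], [0, 0, -1.5], 1],
    [[0, 0, 0], [0, 0, 0], 1]
  ]
}}

```text
time_s: 5.0
position: [571.9, 14.3, 79.9]
tcp_rot: [-0.587, 0.386, -0.393, 0.593]
contact_force: [-0.9, -1.8, 4.1]
opening: 0.1
```

Run:
```python
from h import *
rep()
```

```text
t 5.0 fix [   0.5 -161.3] z 79.93 F fix [-1.6 -1.3] 4.08 az -66.91 tool y [ 0.012  0.001 -1.   ]
```

Contact is about 4 N. Stroke of roughly 24 mm, then lift.

>>> {"api": "jog_arm", "payload": {
  "commands": [
    [[0, 0, 0], [-1.6, 3.6, -0.2], 1],
    [[0, 0, 0], [-1.6, 3.6, -0.1], 1],
    [[0, 0, 0], [-1.6, 3.6, -0.1], 1],
    [[0, 0, 0], [-1.6, 3.6, -0.2], 1],
    [[0, 0, 0], [-1.6, 3.6, 0], 1],
    [[0, 0, 0], [-0.8, 1.8, 0], 1],
    [[0, 0, 0], [0, 0, 0], 1],
    [[0, 0, 0], [0, 0, 6], 1],
    [[0, 0, 0], [0, 0, 6], 1]
  ]
}}

```text
time_s: 5.9
position: [561.7, 36.6, 91.6]
tcp_rot: [-0.588, 0.386, -0.393, 0.593]
contact_force: [-0.2, -0.2, -0.4]
opening: -0.4
```

Run:
```python
from h import *
rep(); both('b'); gap('top')
```

```text
t 5.9 fix [ 1.000e-01 -1.367e+02] z 91.58 F fix [-0.3 -0.2] -0.44 az -66.85 tool y [ 0.011  0.001 -1.   ]
top ctr [72.92 24.84] slope deg 0.77 n 36 len 25.0
top ctr [44.39 21.48] slope deg -0.37 n 39 len 25.5
```

View pics/b_t.png

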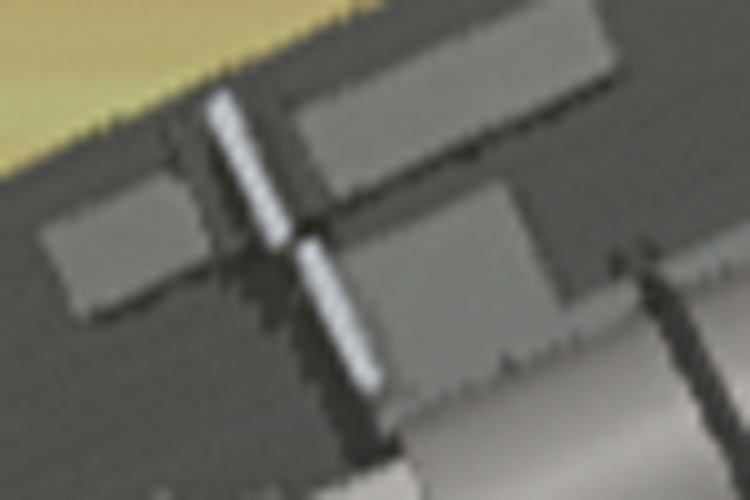

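The top crop shows the pointer (305,240)–(372,388) nearly in line with the mark. About 3.4 mm is left, so 11–12 mm of rim. I'll make a shorter stroke near the middle of the wheel.

>>> {"api": "jog_arm", "payload": {
  "commands": [
    [[0, 0, 0], [4, -9, 0], 1],
    [[0, 0, 0], [2.5, -6, -3], 1],
    [[0, 0, 0], [0, 0, -3], 1],
    [[0, 0, 0], [0, 0, -2], 1],
    [[0, 0, 0], [0, 0, -1], 1],
    [[0, 0, 0], [0, 0, 0], 1]
  ]
}}

```text
time_s: 6.65
position: [568.9, 19.6, 81.2]
tcp_rot: [-0.588, 0.387, -0.393, 0.592]
contact_force: [0.6, -0.2, 1.8]
opening: -0.3
```

Run:
```python
from h import *
rep()
```

```text
t 6.65 fix [  -0.2 -155.2] z 81.16 F fix [ 0.5 -0.4] 1.75 az -66.91 tool y [ 0.011  0.001 -1.   ]
```

>>> {"api": "jog_arm", "payload": {
  "commands": [
    [[0, 0, 0], [0, 0, -1.2], 1],
    [[0, 0, 0], [-1.2, 2.8, -0.2], 1],
    [[0, 0, 0], [-1.2, 2.8, 0], 1],
    [[0, 0, 0], [-1.2, 2.8, 0], 1],
    [[0, 0, 0], [0, 0, 0], 1]
  ]
}}

```text
time_s: 7.15
position: [565.1, 28.8, 80.6]
tcp_rot: [-0.588, 0.386, -0.393, 0.592]
contact_force: [-1.2, -0.9, 2.0]
opening: -0.1
```

Run:
```python
from h import *
rep(); cap('top'); gap('top')
```

```text
t 7.15 fix [ 1.000e-01 -1.453e+02] z 80.65 F fix [-1.5 -0.3] 1.99 az -66.88 tool y [ 0.012  0.    -1.   ]
top ctr [72.92 24.84] slope deg 0.77 n 36 len 25.0
top ctr [44.44 24.34] slope deg 0.31 n 38 len 25.5
```

Run:
```python
from h import *
f=np.load('fix.npz');R=f['R'];t=f['t']
for n in ('top','scene'):
    c=load(n) if n=='top' else cap(n)
    P=cloud(c);F=(P[...,:2]-t)@R;z=P[...,2]
    if n=='top':
        s=(abs(F[...,0])<28)&(z>72)&(z<88)&(((F[...,1]>45)&(F[...,1]<120))|((F[...,1]>-60)&(F[...,1]<10)))
        A,B=F[s][:,0],F[s][:,1]
        bins=np.arange(-60,120,5);X=[];Y=[]
        for b in bins:
            k=(B>=b)&(B<b+5)
            if k.sum()>20: X.append((np.percentile(A[k],2)+np.percentile(A[k],98))/2);Y.append(b+2.5)
        print('axis slope deg',np.degrees(np.arctan(np.polyfit(Y,X,1)[0])),np.polyfit(Y,X,1))
    # weighted blade lines
    u,v=np.meshgrid(np.arange(640),np.arange(480))
    W=onz(c,np.c_[u.ravel(),v.ravel()],50);Q=((W[:,:2]-t)@R).reshape(480,640,2)
    g=c['frame'].min(-1).astype(float)
    if n=='top':
     for nm,lo,hi in (('pt',34,55),('mk',61,83)):
        ys=[];xs=[]
        for x0 in np.arange(lo,hi,3):
            k=(Q[...,0]>=x0)&(Q[...,0]<x0+3)&(abs(Q[...,1]-24.6)<4.0)
            w=np.clip(g[k]-125,0,None)
            ys.append((w*Q[...,1][k]).sum()/w.sum());xs.append(x0+1.5)
        print(nm,np.round(ys,2),np.mean(ys).round(2),np.polyfit(xs,ys,1).round(4))
    fr=c['frame'][225:275,320:380] if n=='scene' else c['frame'][235:275,270:320]
    cv2.imwrite('pics/c_%s.png'%n,cv2.resize(fr,None,fx=12,fy=12,interpolation=2)[:,:,::-1])
c=cap('scene')
```

```text
axis slope deg -0.12801134114911009 [-0.00223422 -0.14789648]
pt [23.93 24.33 24.24 24.08 24.14 23.98 24.08] 24.11 [-4.00000e-03  2.42901e+01]
mk [24.29 24.84 24.56 24.75 25.04 24.6  24.81 24.88] 24.72 [1.75000e-02 2.34471e+01]
```

View pics/c_scene.png

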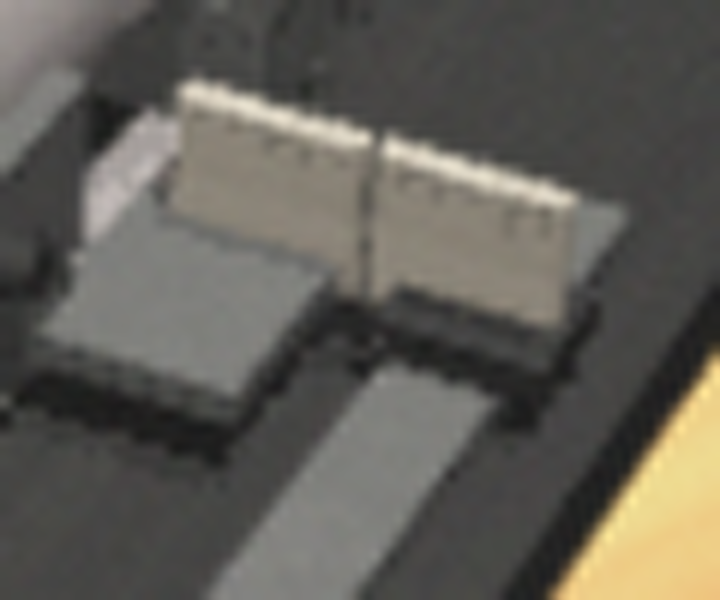

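View pics/c_top.png

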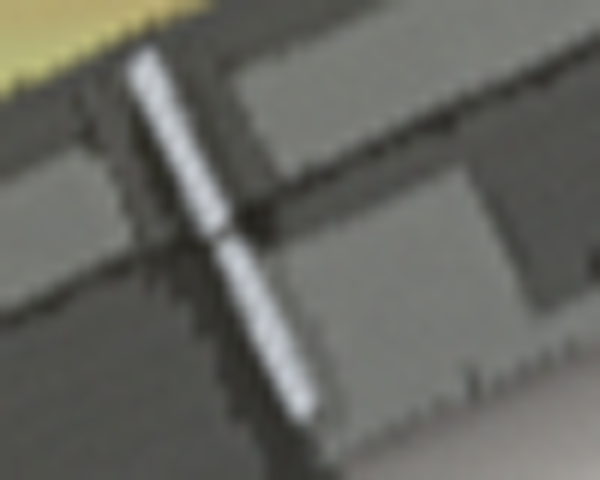

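In both close-ups the blades are almost in line, with the pointer trailing by about 0.5 mm. I'll nudge another 1.8 mm of rim, then lift clear.

>>> {"api": "jog_arm", "payload": {
  "commands": [
    [[0, 0, 0], [0, 0, -0.6], 1],
    [[0, 0, 0], [-0.4, 0.9, 0], 1],
    [[0, 0, 0], [-0.4, 0.9, 0], 1],
    [[0, 0, 0], [0, 0, 0], 1]
  ]
}}

```text
time_s: 7.7
position: [564.5, 30.2, 80.1]
tcp_rot: [-0.587, 0.386, -0.393, 0.592]
contact_force: [-1.2, -1.6, 4.3]
opening: 0.2
```

```bash
cat > g.py <<'E'
from h import *
def fine():
    f=np.load('fix.npz');R=f['R'];t=f['t'];c=cap('top')
    u,v=np.meshgrid(np.arange(640),np.arange(480))
    W=onz(c,np.c_[u.ravel(),v.ravel()],50);Q=((W[:,:2]-t)@R).reshape(480,640,2)
    g=c['frame'].min(-1).astype(float)
    for nm,lo,hi in (('pt',34,55),('mk',61,83)):
        ys=[]
        for x0 in np.arange(lo,hi,3):
            k=(Q[...,0]>=x0)&(Q[...,0]<x0+3)&(abs(Q[...,1]-24.6)<4.0)
            w=np.clip(g[k]-125,0,None); ys.append((w*Q[...,1][k]).sum()/w.sum())
        print(nm,np.mean(ys).round(2))
    fr=c['frame'][235:275,270:320]; cv2.imwrite('pics/d_top.png',cv2.resize(fr,None,fx=12,fy=12,interpolation=2)[:,:,::-1])
E
python3 -c "
from g import *
rep();fine();gap('top')"
```

```text
t 7.7 fix [ 1.000e-01 -1.438e+02] z 80.1 F fix [-1.8 -1. ] 4.27 az -66.91 tool y [ 0.012  0.    -1.   ]
pt 24.62
mk 24.73
top ctr [72.92 24.84] slope deg 0.77 n 36 len 25.0
top ctr [44.39 24.83] slope deg -0.61 n 38 len 25.5
```

They are now level to about 0.1 mm. I'll lift straight up and clear.

>>> {"api": "jog_arm", "payload": {
  "commands": [
    [[0, 0, 0], [0, 0, 4], 1],
    [[0, 0, 0], [0, 0, 8], 1],
    [[0, 0, 0], [0, 0, 25], 1],
    [[0, 0, 0], [0, 0, 35], 1],
    [[0, 0, 0], [0, 0, 35], 1],
    [[0, 0, 0], [0, 0, 0], 1],
    [[0, 0, 0], [0, 0, 0], 1]
  ]
}}

```text
time_s: 8.45
position: [563.4, 30.7, 192.1]
tcp_rot: [-0.587, 0.387, -0.393, 0.592]
contact_force: [-0.9, 0.3, -1.2]
opening: 0.3
```

```bash
python3 -c "
from g import *
rep();fine();gap('top')
c=cap('scene','end');fr=c['frame'][225:275,320:380];cv2.imwrite('pics/e_s.png',cv2.resize(fr,None,fx=12,fy=12,interpolation=2)[:,:,::-1])"
```

```text
t 8.45 fix [  -0.7 -142.9] z 192.06 F fix [-0.7  0.7] -1.21 az -66.91 tool y [ 0.011  0.001 -1.   ]
pt 24.59
mk 24.71
top ctr [73.09 24.73] slope deg 0.32 n 38 len 25.0
top ctr [44.36 24.58] slope deg 1.22 n 43 len 25.5
```

View pics/e_s.png

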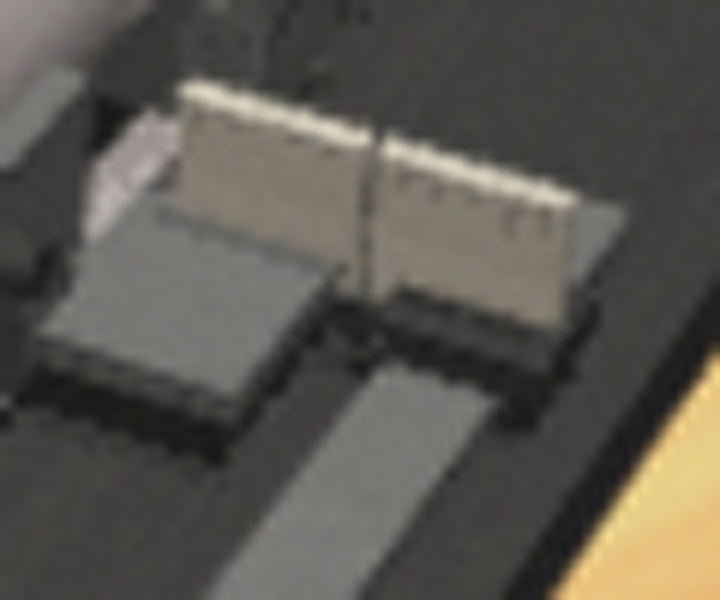

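View pics/d_top.png

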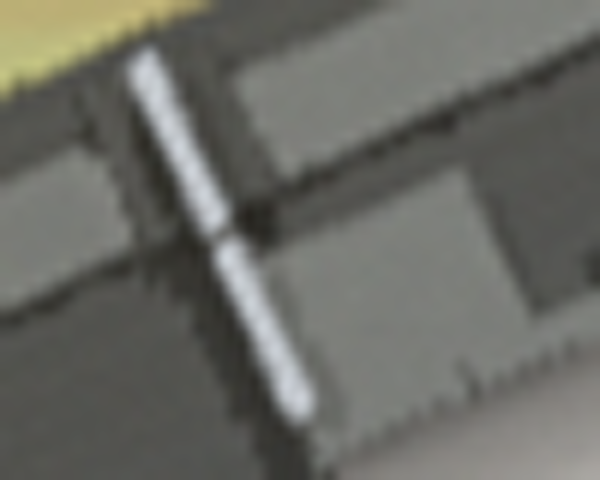

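View pics/end.png

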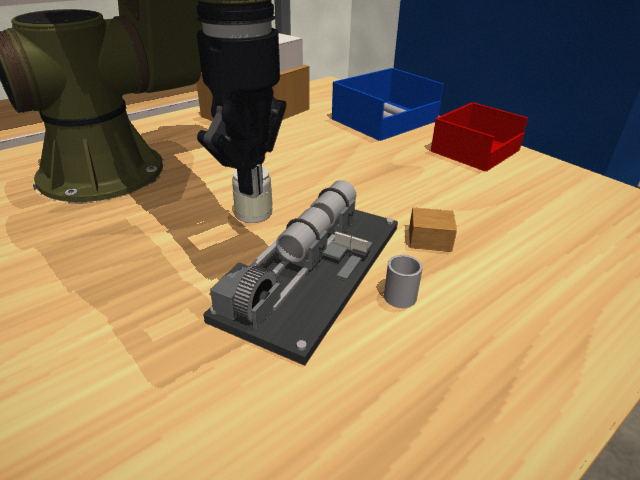

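The close-ups show the two blades as one straight line: top crop (145,55)–(300,415), scene crop (180,85)–(575,200). The full scene view shows the hand well above the wheel and the tin, offcut and carton where they started. Handing in.

```bash
python3 -c "
from cell import *
print(sign_off())"
```

```text
the job is handed in; nothing more can be done
None
```

The pointer blade is now in line with the gauge mark, and I handed the job in at about 8.5 s of the 56 s allowed. I rolled the wheel's top with the shut fingertips in two strokes of about 24 mm and one of about 10 mm. A last nudge of about 1.5 mm finished it. Contact force read about 4 N at most when I checked it during the strokes, against the 30 N limit.

- **Alignment:** after lifting off, the top camera put the pointer at y = 24.6 mm and the mark at 24.7 mm on the fixture. That is about 0.1 mm apart, and I trust the measurement to roughly 0.3 mm. The scene camera also shows the two blades in one straight line.
- **Hand clear:** the fingertips ended about 110 mm above the wheel, and the force reading was near zero.
- **Other objects:** by eye in the final scene picture, the tin, offcut and carton stand where they started.

No check failed. The individual blade-angle readings scattered by up to about 1° because the blades are only a few pixels wide in the images. I relied on averaged positions instead.

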